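# Load the viewing rack in reverse order

### The arm

A 7-joint arm with a two-finger parallel gripper is mounted at the origin on the work surface. World frame = base frame: x ahead of the robot, y to its left, z up, the work surface at z = 0. Lengths are in m, angles in degrees, forces in N, time in s.
With the tool pointing down it reaches from about 0.4 to 0.85 m from the base axis. Payload 4.5 kg.
Tool frame: the origin (TCP) lies between the finger pads; the fingertips stand 14 mm ahead of it and the grasp point (between the pads) lies 5 mm behind it (tcp_to_tips is the distance from the TCP to the fingertips, in m); z points along the fingers, y is the line along which they close (so a half turn about z gives the same grasp; the last joint's range is limited). The gripper opens to 88 mm and grips with 3 to 60 N. Pads are 18 mm wide; open, the fingers measure 123 mm over their backs; the gripper's body (75 mm by 187 mm) begins 45 mm behind the grasp point.
Start: joints at [70.233, 39.483, -11.15, 89.685, 9.013, 51.709, -12.324], TCP at [0.231, -0.581, 0.253] pointing down, gripper open.
Joint ranges: [-172.22, 172.22], [-26.19, 119.32], [-84.43, 86.54], [7.71, 146.69], [-57.33, 237.33], [2.42, 119.75], [-152.13, 152.13]. Speed limits (degrees/s): [147.25, 147.25, 180, 180, 180, 180, 180].

### API

Orientations are given as a 3x3 rotation matrix whose columns are the frame's x, y, z axes.
In Python, from cell import sense, get_image, calibration, job_done, silhouettes, tcp_to_tips gives the robot as it stands. The module is installed in compiled form; this text tells all that it offers.
- The arm moves only by the shell command python3 -m creep 'ROWS' [FORCE]. ROWS is JSON, one flat list of numbers, 5 for each row, row after row: the shift along the tool's x, y, z in mm, then the turn about the tool's z in rad, then the closure, from -1 (fully open) to 1 (shut). In form: [tx, ty, tz, turn, fingers, tx, ty, tz, turn, fingers, ...]. A call has 1 to 12 rows; each row is the pose to reach, as a shift and turn from the pose commanded when the call began, along the tool's axes at that moment; what a row does not reach only later rows make up. A row lasts 1/12 s, in which the tool goes at most 41.7 mm and 7.16 degrees, less where a joint would pass 70% of its speed; a pose out of reach is approached as far as the arm can. A call with a gripper value outside its range is refused whole. The fingers move at their own pace and stop on an object; FORCE is the grip in N (left out, the last holds). Time passes only in rows, so rows that repeat a pose let the fingers close. It gives the time, the measured TCP pose, the force, the opening and the grip force at its end, in the units of the state.
- sense(): the state, without advancing time (a new reading comes with each control period).
- get_image(name): name is "scene" or "side" or "wrist"; returns the picture (480x640x3 uint8, red, green, blue); there is no depth.
- calibration(name): a dict with "fovy" (degrees; the focal length in pixels is half the picture's height over the tangent of half this angle, whatever the lens; pixels are square), "cx", "cy" (the principal point, pixels), "R" (3x3) and "t" (3): a world point X has camera coordinates R X + t. Camera axes: x right, y down, z forward; pixel columns grow to the right and rows downward; lengths in m; the calibration is good to about 2 mm. A picture is of the moment at which its call begins: read the wrist's pose just before it. calibration takes no time and is no camera call; for the wrist camera it gives the pose at the moment of the call.
- job_done(): hands the job in; it is judged then, once.
Trained networks look in the newest picture that a camera, given by its name, has taken for a name from the list of things; names that differ only in an ending like _2 or _b are one class to them, and where a whole thing is asked for, a point or a joint stands for the part that bears it (a point fixed in the world has none). Each returns a list of dicts, best first, with "confidence" (0 to 1); they miss things now and then, are a little off and sometimes report something else, mostly with a low value. They report only what shows in the picture. A call takes as long as a camera call.
- silhouettes(label, camera): "pixels" (480x640 bool, what is visible of it) and "box" ([left, top, right, bottom] in pixels, round what is visible of it).
The state is a dict: "time": time; "q": joint angles; "qd": joint speeds; "effort": joint torques, N m; "position": TCP position; "orientation": TCP orientation; "force": force on the tool from outside, world axes, zero at the start; "torque": the same for the moment, N m; "grip_width": opening from 0.0 (shut) to 1.0 (fully open); "gripper_force": force on a finger pad.
Only numpy, scipy, OpenCV 4.12 (cv2) and the standard library are available. Lean on these libraries where they do the work, as an engineer would, in place of code of your own. Each camera call takes 0.05 s, during which the arm holds its last target. There are 200 camera calls.

### The job

Move the four specimen jars from the coloured cups of the storage rack into the pockets of the white viewing rack beside it, in reverse order: the jar nearest the storage rack's black end block goes into the pocket farthest from the viewing rack's black end block, the next jar into the next pocket, and so on, one jar to a pocket. Keep the jars upright, set them down without dropping them and let go of them.

Things in the scene. Friction and masses are not known exactly. Their poses are not given: they have to be found in the camera images.
- jar_red: Loose specimen jar, white upright cylinder with a red screw cap: 40 mm diameter, 66 mm tall overall, the cap being its top 20 mm (same 40 mm diameter); 60 to 130 g. Origin at the centre of its underside, z up its axis; its yaw is arbitrary and does not matter. Starts standing in the red cup of the storage rack. Easily gripped by the cap from above, fingers closing across the row.
- jar_yellow: Loose specimen jar, white upright cylinder with a yellow screw cap: 40 mm diameter, 66 mm tall overall, the cap being its top 20 mm (same 40 mm diameter); 60 to 130 g. Origin at the centre of its underside, z up its axis; its yaw is arbitrary and does not matter. Starts standing in the yellow cup of the storage rack. Easily gripped by the cap from above, fingers closing across the row.
- jar_green: Loose specimen jar, white upright cylinder with a green screw cap: 40 mm diameter, 66 mm tall overall, the cap being its top 20 mm (same 40 mm diameter); 60 to 130 g. Origin at the centre of its underside, z up its axis; its yaw is arbitrary and does not matter. Starts standing in the green cup of the storage rack. Easily gripped by the cap from above, fingers closing across the row.
- jar_blue: Loose specimen jar, white upright cylinder with a blue screw cap: 40 mm diameter, 66 mm tall overall, the cap being its top 20 mm (same 40 mm diameter); 60 to 130 g. Origin at the centre of its underside, z up its axis; its yaw is arbitrary and does not matter. Starts standing in the blue cup of the storage rack. Easily gripped by the cap from above, fingers closing across the row.
- cup_red: Fixed red square open cup on the storage rack, 58 x 58 mm outside, 14 mm high, walls and floor 4 mm (50 mm opening), rim 20 mm above the table. Origin at the centre of its underside, 6 mm above the table. The red jar starts in it, so even when empty it shows which place in the row that jar came from; the order of the cups along the rack differs each time.
- cup_yellow: Fixed yellow square open cup on the storage rack, 58 x 58 mm outside, 14 mm high, walls and floor 4 mm (50 mm opening), rim 20 mm above the table. Origin at the centre of its underside, 6 mm above the table. The yellow jar starts in it, so even when empty it shows which place in the row that jar came from; the order of the cups along the rack differs each time.
- cup_green: Fixed green square open cup on the storage rack, 58 x 58 mm outside, 14 mm high, walls and floor 4 mm (50 mm opening), rim 20 mm above the table. Origin at the centre of its underside, 6 mm above the table. The green jar starts in it, so even when empty it shows which place in the row that jar came from; the order of the cups along the rack differs each time.
- cup_blue: Fixed blue square open cup on the storage rack, 58 x 58 mm outside, 14 mm high, walls and floor 4 mm (50 mm opening), rim 20 mm above the table. Origin at the centre of its underside, 6 mm above the table. The blue jar starts in it, so even when empty it shows which place in the row that jar came from; the order of the cups along the rack differs each time.
- storage_rack: Fixed steel base plate, 74 x 268 x 6 mm, carrying the four coloured cups in a row, centres at y = +97.5, +32.5, -32.5, -97.5 mm. Black end block, 74 x 30 mm, 22 mm high, at its +y end. Origin at the table under the row's centre, y along the row, z up. On the robot's left or right, turned up to 0.4 rad.
- viewing_rack: Fixed grey-floored, white-walled tray, 70 x 264 mm: a row of four empty pockets, centres at y = +97.5, +32.5, -32.5, -97.5 mm. Pockets 62 (x) x 61 mm (y) inside, floor 6 mm and wall tops 22 mm above the table. Black end block, 70 x 30 x 22 mm, at its +y end. Origin at the table under the row's centre, y along the row, z up. On the robot's other side from the storage rack, turned up to 0.4 rad.

How it is judged (in metres and radians):
At the end, for the whole second after the job is handed in: Each jar stands upright (within about 7 degrees) on the floor of its own pocket of the viewing rack, within 14 mm of the pocket's centre along and across; the order counted from the black block is the reverse of that of the coloured cups on the storage rack; all jars are at rest and released (((y of cup_red in the frame of storage_rack between 0.0775 and 0.1175 m and y of jar_red in the frame of viewing_rack between -0.1115 and -0.0835 m) or (y of cup_red in the frame of storage_rack between 0.0125 and 0.0525 m and y of jar_red in the frame of viewing_rack between -0.0465 and -0.0185 m) or (y of cup_red in the frame of storage_rack between -0.0525 and -0.0125 m and y of jar_red in the frame of viewing_rack between 0.0185 and 0.0465 m) or (y of cup_red in the frame of storage_rack between -0.1175 and -0.0775 m and y of jar_red in the frame of viewing_rack between 0.0835 and 0.1115 m)) and x of jar_red in the frame of viewing_rack between -0.014 and 0.014 m and z of jar_red in the frame of viewing_rack between 0.002 and 0.01 m and angle between each of jar_red, jar_yellow, jar_green, jar_blue's own z axis and vertical below 0.12 rad and linear speed of each of jar_red, jar_yellow, jar_green, jar_blue below 0.02 m/s and contact force between each of jar_red, jar_yellow, jar_green, jar_blue and the fingers below 0.05 N and ((y of cup_yellow in the frame of storage_rack between 0.0775 and 0.1175 m and y of jar_yellow in the frame of viewing_rack between -0.1115 and -0.0835 m) or (y of cup_yellow in the frame of storage_rack between 0.0125 and 0.0525 m and y of jar_yellow in the frame of viewing_rack between -0.0465 and -0.0185 m) or (y of cup_yellow in the frame of storage_rack between -0.0525 and -0.0125 m and y of jar_yellow in the frame of viewing_rack between 0.0185 and 0.0465 m) or (y of cup_yellow in the frame of storage_rack between -0.1175 and -0.0775 m and y of jar_yellow in the frame of viewing_rack between 0.0835 and 0.1115 m)) and x of jar_yellow in the frame of viewing_rack between -0.014 and 0.014 m and z of jar_yellow in the frame of viewing_rack between 0.002 and 0.01 m and ((y of cup_green in the frame of storage_rack between 0.0775 and 0.1175 m and y of jar_green in the frame of viewing_rack between -0.1115 and -0.0835 m) or (y of cup_green in the frame of storage_rack between 0.0125 and 0.0525 m and y of jar_green in the frame of viewing_rack between -0.0465 and -0.0185 m) or (y of cup_green in the frame of storage_rack between -0.0525 and -0.0125 m and y of jar_green in the frame of viewing_rack between 0.0185 and 0.0465 m) or (y of cup_green in the frame of storage_rack between -0.1175 and -0.0775 m and y of jar_green in the frame of viewing_rack between 0.0835 and 0.1115 m)) and x of jar_green in the frame of viewing_rack between -0.014 and 0.014 m and z of jar_green in the frame of viewing_rack between 0.002 and 0.01 m and ((y of cup_blue in the frame of storage_rack between 0.0775 and 0.1175 m and y of jar_blue in the frame of viewing_rack between -0.1115 and -0.0835 m) or (y of cup_blue in the frame of storage_rack between 0.0125 and 0.0525 m and y of jar_blue in the frame of viewing_rack between -0.0465 and -0.0185 m) or (y of cup_blue in the frame of storage_rack between -0.0525 and -0.0125 m and y of jar_blue in the frame of viewing_rack between 0.0185 and 0.0465 m) or (y of cup_blue in the frame of storage_rack between -0.1175 and -0.0775 m and y of jar_blue in the frame of viewing_rack between 0.0835 and 0.1115 m)) and x of jar_blue in the frame of viewing_rack between -0.014 and 0.014 m and z of jar_blue in the frame of viewing_rack between 0.002 and 0.01 m); the robot touches nothing.
It fails at once if a jar is tipped (more than about 35 degrees) (angle between any of jar_red, jar_yellow, jar_green, jar_blue's own z axis and vertical above 0.6 rad).
It fails at once if a jar is dropped (falls free faster than 0.7 m/s, from about 25 mm) ((contact force between jar_red and anything else below 0.01 N and contact force between jar_red and the fingers below 0.01 N and linear speed of jar_red above 0.7 m/s) or (contact force between jar_yellow and anything else below 0.01 N and contact force between jar_yellow and the fingers below 0.01 N and linear speed of jar_yellow above 0.7 m/s) or (contact force between jar_green and anything else below 0.01 N and contact force between jar_green and the fingers below 0.01 N and linear speed of jar_green above 0.7 m/s) or (contact force between jar_blue and anything else below 0.01 N and contact force between jar_blue and the fingers below 0.01 N and linear speed of jar_blue above 0.7 m/s)).
It also fails if it takes over 120 s, if anything falls off the work surface, if the arm or the gripper's body presses on something with over 40 N, if the wrist force passes 120 N, or if a joint passes its speed limit or range.

## Working session

There is one attempt and no reset: what is moved stays moved. The work goes in short steps, Python scripts to look and compute and a shell command to move; the robot and the scene stay as the last step left them, time stands still between calls to the robot, and variables do not carry over. Pictures are saved under pics/ and viewed, at most 14 in all, crops included, and the job is handed in when it is done.

```bash
mkdir -p pics; python3 - <<'E'
from cell import *
import cv2,numpy as np
s=sense();print(s['time'],s['position'],s['orientation'],s['grip_width'])
for n in("scene","side"):
    im=get_image(n);cv2.imwrite(f'pics/{n}0.png',im[:,:,::-1])
    c=calibration(n);print(n,c)
    for l in["storage_rack","viewing_rack","jar_red","jar_yellow","jar_green","jar_blue"]:
        for d in silhouettes(l,n)[:2]:print(l,round(d['confidence'],2),d['box'],d['pixels'].sum())
print(tcp_to_tips)
E
```

```text
0.0 [ 0.23084823 -0.58016168  0.2519231 ] [[ 9.29092130e-01  3.69847540e-01 -7.81727285e-04]
 [ 3.69848345e-01 -9.29090714e-01  1.62685653e-03]
 [-1.24606677e-04 -1.80062014e-03 -9.99998371e-01]] 1.0000477654933144
scene {'fovy': 51.607119802255866, 'cx': 317.54620716750196, 'cy': 249.75497213736026, 'R': array([[ 0.3410678 ,  0.94003682,  0.00188186],
       [ 0.77910944, -0.28155824, -0.56010127],
       [-0.52598596,  0.19249868, -0.82842201]]), 't': array([-0.1590502 , -0.37926075,  1.13863749])}
storage_rack 0.83 [376.6, 183.3, 520.4, 288.5] 1172
viewing_rack 0.92 [136.4, 275.1, 324.6, 345.8] 8248
jar_red 0.98 [422.5, 210.8, 448.0, 252.7] 814
jar_yellow 0.8 [469.9, 176.9, 500.2, 216.0] 770
jar_green 0.89 [448.5, 189.3, 477.9, 236.4] 852
jar_blue 0.67 [391.6, 232.0, 419.6, 270.2] 858
side {'fovy': 55.31614593748829, 'cx': 317.0024642005795, 'cy': 231.94468609370566, 'R': array([[-0.96211176, -0.27187505, -0.02061339],
       [-0.1507749 ,  0.59350383, -0.79058215],
       [ 0.22717369, -0.7575204 , -0.61200895]]), 't': array([0.53114808, 0.11742236, 0.66838113])}
storage_rack 0.8 [252.0, 279.7, 324.2, 477.4] 3845
storage_rack 0.6 [262.5, 386.1, 315.1, 439.6] 1288
viewing_rack 0.9 [292.0, 150.0, 382.8, 244.4] 3611
jar_red 0.59 [270.9, 286.6, 299.9, 330.5] 1057
jar_yellow 0.66 [263.8, 365.8, 303.3, 426.4] 1897
jar_green 0.97 [268.0, 319.6, 299.4, 371.0] 1320
jar_green 0.64 [259.2, 382.8, 316.0, 440.2] 1239
jar_blue 0.59 [270.4, 255.3, 299.6, 289.2] 856
0.014
```

View pics/scene0.png

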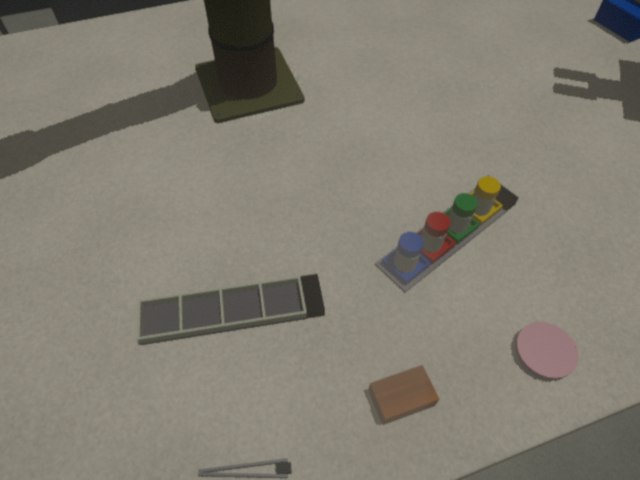

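View pics/side0.png

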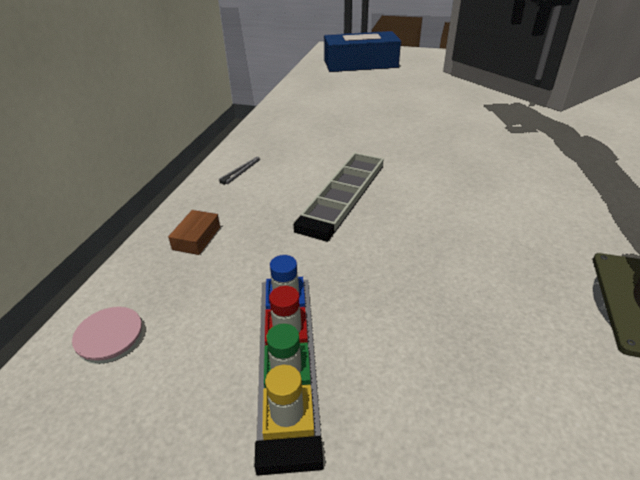

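The storage order from the black end (498,200 scene) is yellow, green, red, blue. The viewing rack runs from (160,318) to its black block at (313,297). So yellow goes to the far-left pocket and blue goes next to the block.

```bash
cat > h.py <<'E'
from cell import *
import cv2,numpy as np
from scipy.optimize import least_squares
def proj(c,X):
    f=240/np.tan(np.radians(c['fovy']/2));p=np.atleast_2d(X)@c['R'].T+c['t']
    return np.c_[f*p[:,0]/p[:,2]+c['cx'],f*p[:,1]/p[:,2]+c['cy']]
def back(c,uv,z):
    f=240/np.tan(np.radians(c['fovy']/2));uv=np.atleast_2d(uv)
    d=np.c_[(uv[:,0]-c['cx'])/f,(uv[:,1]-c['cy'])/f,np.ones(len(uv))]@c['R']
    o=-c['R'].T@c['t'];return (o+d*((z-o[2])/d[:,2])[:,None])[:,:2]
def cyl(x,y,z0,r=.02,h=.066):
    a=np.linspace(0,2*np.pi,32);return np.array([[x+r*np.cos(t),y+r*np.sin(t),z] for t in a for z in(z0,z0+h)])
def box(p): return np.r_[p.min(0),p.max(0)]
def jarfit(boxes,z0,x0):  # boxes: list of (calib, box)
    return least_squares(lambda v:np.concatenate([box(proj(c,cyl(v[0],v[1],z0)))-b for c,b in boxes])[:],x0,loss='soft_l1')
def rot2(t): return np.array([[np.cos(t),-np.sin(t)],[np.sin(t),np.cos(t)]])
def tool(P,yaw=None):
    "rows needed: shift in tool axes (mm) to world point P; yaw = world angle of tool x axis wanted"
    s=sense();R=np.array(s['orientation']);d=R.T@(np.array(P)-s['position'])*1000
    o=[np.round(d,1)]
    if yaw is not None:
        y=np.arctan2(R[1,0],R[0,0]);dd=(yaw-y+np.pi/2)%np.pi-np.pi/2;o.append(round(-dd,3))
    return o
E
cat > a.py <<'E'
from h import *
cs={n:calibration(n) for n in('scene','side')}
for n in cs:get_image(n)
J=[]
for l in['yellow','green','red','blue']:
    bs=[]
    for n in cs:
        d=silhouettes('jar_'+l,n)
        if d:bs.append((cs[n],np.array(d[0]['box'])))
    r=jarfit(bs[:1],.01,[.5,.2]).x; r2=jarfit(bs,.01,[.5,.2]);J.append(r2.x);print(l,r,r2.x,np.round(r2.fun,1))
J=np.array(J);d=J[0]-J[3];print('row centre',J.mean(0),'dir',np.degrees(np.arctan2(d[1],d[0])),np.linalg.norm(d))
# viewing rack: silhouette -> top-plane rectangle
for n in cs:
    m=silhouettes('viewing_rack',n)[0]['pixels'].astype(np.uint8)
    p=np.argwhere(m)[:,::-1]; print(n,cv2.minAreaRect((back(cs[n],p,.015)*1000).astype(np.float32)))
# block from scene
E
python3 a.py
```

```text
yellow [0.50190852 0.30829271] [0.50238789 0.3065641 ] [-2.7  0.2  0.8  0.6 -0.4 -1.   0.8  4.2]
green [0.52332591 0.25190193] [0.52456931 0.24720178] [-3.   2.1 -1.1  0.3 -0.2  0.5 -0.2 11.5]
red [0.54602002 0.18444363] [0.54222918 0.18284093] [-4.8  0.4 -0.  -3.4 -0.6 -0.9 -0.4 11.7]
blue [0.56487875 0.12207871] [0.56444478 0.1210507 ] [-2.  -1.9  0.5  1.5 -1.3 -1.2  0.7 16. ]
row centre [0.53340779 0.21441438] dir 108.495824588924 0.1956176868688461
scene ((551.9470825195312, -179.92713928222656), (297.1938171386719, 85.18936157226562), 80.30966186523438)
side ((548.1842651367188, -179.5624542236328), (323.7594909667969, 82.69508361816406), 80.02723693847656)
```

```bash
python3 - <<'E'
from h import *
print(tool([.545,-.19,.30],np.radians(80.2)))
E
```

```text
[array([ 436.1, -246.9,  -47.3]), np.float64(-1.021)]
```

```bash
python3 -m creep '[436,-247,-47,-1.02,-1,436,-247,-47,-1.02,-1,436,-247,-47,-1.02,-1,436,-247,-47,-1.02,-1,436,-247,-47,-1.02,-1,436,-247,-47,-1.02,-1,436,-247,-47,-1.02,-1,436,-247,-47,-1.02,-1,436,-247,-47,-1.02,-1,436,-247,-47,-1.02,-1,436,-247,-47,-1.02,-1,436,-247,-47,-1.02,-1]'; python3 - <<'E'
from h import *
print(tool([.545,-.19,.30],np.radians(80.2)),sense()['q'])
E
```

```text
time: 2.3
position: [0.5438, -0.191, 0.2998]
orientation: [[0.171, 0.985, 0.0], [0.985, -0.171, -0.0], [-0.0, 0.0, -1.0]]
force: [0.7, 0.0, -0.4]
grip_width: 1.002
gripper_force: 0.0
[array([ 1.2,  1. , -0.2]), np.float64(-0.001)] [ 30.78987444  34.21150039 -27.24482526  94.46818883  18.16988649
  55.73934715 -12.61352057]
```

```bash
python3 - <<'E'
from h import *
c=calibration('wrist');im=get_image('wrist');cv2.imwrite('pics/w1.png',im[:,:,::-1])
for k in ('R','t'):print(c[k])
for d in silhouettes('viewing_rack','wrist')[:2]:
    p=np.argwhere(d['pixels'])[:,::-1];print(d['confidence'],d['box'],cv2.minAreaRect((back(c,p,.022)*1000).astype(np.float32)))
m=np.array([.5475,-.195]);u=np.array([np.cos(np.radians(80.2)),np.sin(np.radians(80.2))])
for k in (.0975,.0325,-.0325,-.0975):
    q=m+k*u;print(q,proj(c,[[*q,.006]]))
E
```

```text
[[ 9.85114662e-01 -1.71898311e-01  2.70089822e-04]
 [-1.64873430e-01 -9.44409563e-01  2.84442137e-01]
 [-4.86400475e-02 -2.80252651e-01 -9.58693172e-01]]
[-0.56830707 -0.14353921  0.4079307 ]
0.94 [293.2, 43.6, 365.3, 303.7] ((549.4299926757812, -179.58677673339844), (293.8463439941406, 72.0837631225586), 79.92322540283203)
[ 0.56409543 -0.09892273] [[328.57367845 109.90170126]]
[ 0.55303181 -0.16297424] [[328.49620917 168.72847935]]
[ 0.54196819 -0.22702576] [[328.42525865 222.60519032]]
[ 0.53090457 -0.29107727] [[328.36003733 272.13140449]]
```

View pics/w1.png

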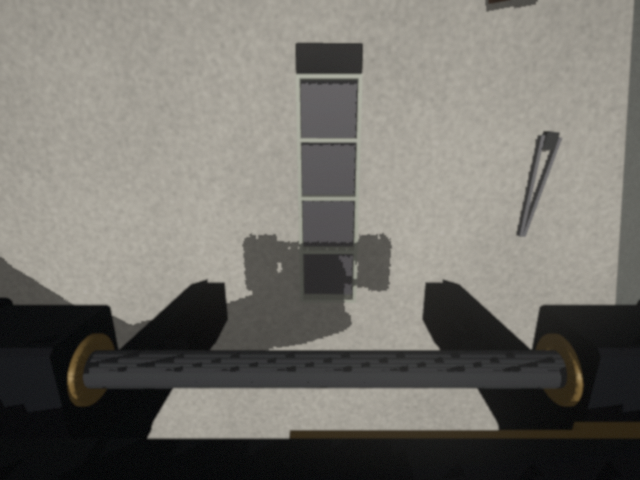

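The wrist picture shows the viewing rack with its block at the top (329,58) and the pockets at (329,110), (329,169), (328,222) and (328,272). These match my predicted positions. Next I look at the jars.

```bash
cat > pk.py <<'E'
import sys;from h import *
u=np.array([np.cos(np.radians(80)),np.sin(np.radians(80))]);m=np.array([.5469,-.1945])
P={'blue':m+.0975*u,'red':m+.0325*u,'green':m-.0325*u,'yellow':m-.0975*u}
E
python3 - <<'E'
from h import *
print(tool([.533,.204,.28],np.radians(108.5)))
E
```

```text
[array([380. , -76.5,  22.8]), np.float64(-0.482)]
```

```bash
python3 -m creep '[380,-77,23,-0.48,-1,380,-77,23,-0.48,-1,380,-77,23,-0.48,-1,380,-77,23,-0.48,-1,380,-77,23,-0.48,-1,380,-77,23,-0.48,-1,380,-77,23,-0.48,-1,380,-77,23,-0.48,-1,380,-77,23,-0.48,-1,380,-77,23,-0.48,-1,380,-77,23,-0.48,-1,380,-77,23,-0.48,-1]'; python3 - <<'E'
from pk import *
c=calibration('wrist');im=get_image('wrist');J={}
cv2.imwrite('pics/w2.png',im[:,:,::-1])
for l in P:
    d=silhouettes('jar_'+l,'wrist')
    if d:
        r=jarfit([(c,np.array(d[0]['box']))],.01,[.53,.2]);J[l]=r.x.tolist();print(l,d[0]['confidence'],d[0]['box'],r.x,np.round(r.fun,1))
import json;json.dump(J,open('J.json','w'));print(sense()['q'])
E
```

```text
time: 3.4
position: [0.5319, 0.195, 0.2762]
orientation: [[-0.305, 0.952, -0.0], [0.952, 0.305, -0.001], [-0.001, -0.0, -1.0]]
force: [0.5, -1.2, -0.1]
grip_width: 0.998
gripper_force: 0.0
blue 0.94 [313.0, 250.3, 355.8, 306.3] [0.56544114 0.12065113] [ 1.6 -0.9 -1.6  0.7]
red 0.88 [313.4, 196.6, 350.5, 246.1] [0.54321953 0.18090159] [-2.3 -1.7  2.3  1.4]
green 0.85 [312.6, 134.2, 354.0, 179.2] [0.52403951 0.24379834] [-1.4 -0.5  1.4  0.5]
yellow 0.72 [308.6, 56.1, 356.1, 110.1] [0.50355669 0.30389822] [ 0.4 -0.2 -0.4  0.2]
[ -5.23078649  35.95397383 -32.90085394  97.72512152  23.49576868
  53.3663716  -29.95502324]
```

View pics/w2.png

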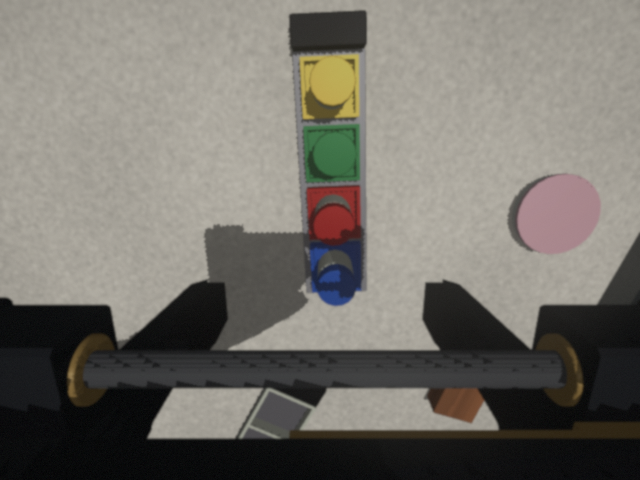

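The jars sit in the order yellow (332,82), green (334,155), red (333,218), blue (336,280), counted from the block at the top. The fits agree with the scene camera. I'll take yellow first.

```bash
cat >> pk.py <<'E'
import json
J=json.load(open('J.json')) if __import__('os').path.exists('J.json') else {}
def pick(l): print('pick',l,tool([*J[l],.061],np.radians(108.7)))
def place(l): print('place',l,tool([*P[l],.058],np.radians(80)))
E
python3 -c "
from pk import *
pick('yellow');print(sense()['position'])"
```

```text
pick yellow [array([114.8,   5.7, 215.2]), np.float64(-0.021)]
[0.53250707 0.19293002 0.27637967]
```

```bash
python3 -m creep '[115,6,110,-0.02,-1,115,6,110,-0.02,-1,115,6,110,-0.02,-1,115,6,110,-0.02,-1,115,6,110,-0.02,-1,115,6,135,-0.02,-1,115,6,160,-0.02,-1,115,6,180,-0.02,-1,115,6,200,-0.02,-1,115,6,215,-0.02,-1,115,6,215,-0.02,-1,115,6,215,-0.02,-1]' 20; python3 -c "
from pk import *
pick('yellow')
c=calibration('wrist');cv2.imwrite('pics/w3.png',get_image('wrist')[:,:,::-1])"
```

```text
time: 4.65
position: [0.5034, 0.3051, 0.0614]
orientation: [[-0.321, 0.947, -0.0], [0.947, 0.321, -0.001], [-0.001, -0.001, -1.0]]
force: [0.5, 0.2, 0.2]
grip_width: 1.001
gripper_force: 0.0
pick yellow [array([-1.2, -0.2,  0.4]), np.float64(0.0)]
```

View pics/w3.png

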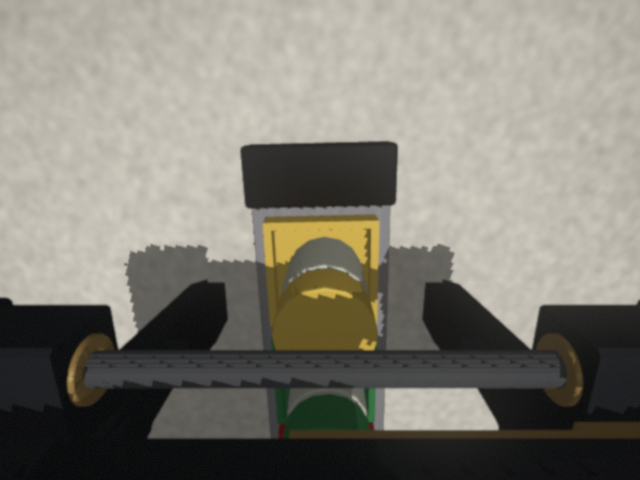

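The yellow cap is at (325,315), midway between the fingers. I'll close on it.

```bash
python3 -m creep '[0,0,0,0,1,0,0,0,0,1,0,0,0,0,1,0,0,0,0,1,0,0,0,0,1,0,0,0,0,1]' 20
```

```text
time: 5.2
position: [0.5029, 0.3065, 0.0616]
orientation: [[-0.322, 0.947, 0.0], [0.947, 0.322, 0.0], [-0.0, 0.0, -1.0]]
force: [0.4, -0.2, -0.2]
grip_width: 0.567
gripper_force: 0.0
```

```bash
python3 -m creep '[0,0,0,0,1,0,0,0,0,1,0,0,0,0,1,0,0,0,0,1,0,0,0,0,1,0,0,-20,0,1,0,0,-50,0,1,0,0,-80,0,1,0,0,-110,0,1,0,0,-120,0,1,0,0,-120,0,1]' 30; python3 -c "
from pk import *
place('yellow')"
```

```text
time: 6.12
position: [0.5041, 0.3075, 0.1838]
orientation: [[-0.322, 0.947, 0.004], [0.947, 0.322, 0.003], [0.002, 0.005, -1.0]]
force: [0.1, 0.5, -1.2]
grip_width: 0.448
gripper_force: 30.0
place yellow [array([-574.7, -168.5,  124.1]), np.float64(0.502)]
```

```bash
python3 -m creep '[-20,-6,0,0.03,1,-57,-17,0,0.08,1,-95,-28,0,0.12,1,-133,-39,0,0.16,1,-171,-50,0,0.2,1,-209,-61,0,0.24,1,-247,-72,0,0.28,1,-285,-83,0,0.32,1,-323,-94,0,0.36,1,-361,-105,0,0.4,1,-399,-117,0,0.44,1,-430,-126,0,0.48,1]'; python3 -c "
from pk import *
place('yellow')"
```

```text
time: 7.12
position: [0.5202, -0.145, 0.1793]
orientation: [[0.156, 0.988, -0.004], [0.988, -0.156, -0.001], [-0.002, -0.004, -1.0]]
force: [-0.0, 0.2, -0.7]
grip_width: 0.446
gripper_force: 30.0
place yellow [array([-142. ,   32.8,  121.4]), np.float64(0.018)]
```

```bash
python3 -m creep '[-35,8,0,0.02,1,-70,16,0,0.02,1,-105,24,0,0.02,1,-130,30,10,0.02,1,-140,32,30,0.02,1,-141,33,50,0.02,1,-141,33,70,0.02,1,-141,33,80,0.02,1,-141,33,80,0.02,1,-141,33,80,0.02,1]'; python3 -c "
from pk import *
place('yellow')"
```

```text
time: 7.95
position: [0.5328, -0.2849, 0.1003]
orientation: [[0.17, 0.985, -0.002], [0.985, -0.17, 0.001], [0.001, -0.002, -1.0]]
force: [0.7, 0.2, -0.9]
grip_width: 0.442
gripper_force: 30.0
place yellow [array([-6. , -1.7, 42.3]), np.float64(0.003)]
```

```bash
python3 -m creep '[-6,-2,15,0,1,-6,-2,28,0,1,-6,-2,36,0,1,-6,-2,40,0,1,-6,-2,42,0,1,-6,-2,42,0,1,-6,-2,42,0,1]'; python3 -c "
from pk import *
place('yellow');cv2.imwrite('pics/w4.png',get_image('wrist')[:,:,::-1])"
```

```text
time: 8.53
position: [0.5309, -0.291, 0.0598]
orientation: [[0.171, 0.985, 0.001], [0.985, -0.171, -0.0], [-0.0, 0.001, -1.0]]
force: [-0.0, -0.3, -1.0]
grip_width: 0.445
gripper_force: 30.0
place yellow [array([ 0.3, -0.9,  1.8]), np.float64(0.003)]
```

View pics/w4.png

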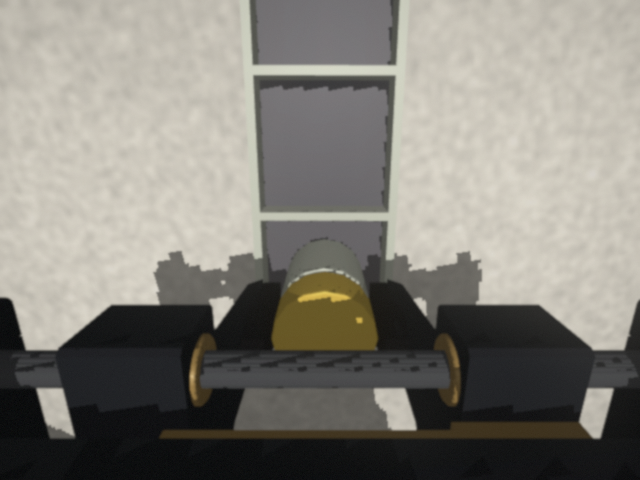

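The yellow jar is centred across its pocket (325,300). I'll lower it the last 2 mm, release it and rise.

```bash
python3 -m creep '[0,0,1,0,1,0,0,2,0,1,0,0,2,0,1,0,0,2,0,-1,0,0,2,0,-1,0,0,2,0,-1,0,0,2,0,-1,0,0,2,0,-1,0,0,2,0,-1,0,0,2,0,-1,0,0,-5,0,-1,0,0,-30,0,-1]'; python3 -c "
from pk import *
pick('green')"
```

```text
time: 9.58
position: [0.5281, -0.2903, 0.0871]
orientation: [[0.171, 0.985, -0.006], [0.985, -0.171, 0.002], [0.001, -0.006, -1.0]]
force: [-0.8, -0.3, -0.7]
grip_width: 1.001
gripper_force: 0.0
pick green [array([525.5, -95. ,  27.4]), np.float64(-0.498)]
```

```bash
python3 -m creep '[0,0,-40,0,-1,0,0,-80,0,-1,30,-5,-95,-0.05,-1,70,-13,-95,-0.1,-1,110,-20,-95,-0.15,-1,150,-27,-95,-0.2,-1,190,-34,-95,-0.25,-1,230,-42,-95,-0.3,-1,270,-49,-95,-0.35,-1,310,-56,-95,-0.4,-1,350,-63,-95,-0.45,-1,390,-70,-95,-0.5,-1]'; python3 -c "
from pk import *
get_image('wrist');pick('green')"
```

```text
time: 10.58
position: [0.5279, 0.1069, 0.1851]
orientation: [[-0.325, 0.946, 0.001], [0.946, 0.325, -0.0], [-0.001, 0.001, -1.0]]
force: [0.2, -0.4, -0.3]
grip_width: 1.003
gripper_force: 0.0
pick green [array([117.2,  37.9, 126.6]), np.float64(0.019)]
```

```bash
python3 -m creep '[35,11,0,0.02,-1,70,23,0,0.02,-1,105,34,0,0.02,-1,117,38,10,0.02,-1,117,38,40,0.02,-1,117,38,65,0.02,-1,117,38,90,0.02,-1,117,38,110,0.02,-1,117,38,120,0.02,-1,117,38,126,0.02,-1,117,38,126,0.02,-1,117,38,126,0.02,-1]'; python3 -c "
from pk import *
cv2.imwrite('pics/w5.png',get_image('wrist')[:,:,::-1]);pick('green')"
```

```text
time: 11.63
position: [0.527, 0.2283, 0.0592]
orientation: [[-0.303, 0.953, 0.001], [0.953, 0.303, 0.001], [0.0, 0.001, -1.0]]
force: [0.0, -0.1, -0.0]
grip_width: 1.005
gripper_force: 0.0
pick green [array([15.6,  1.7, -1.5]), np.float64(-0.019)]
```

View pics/w5.png

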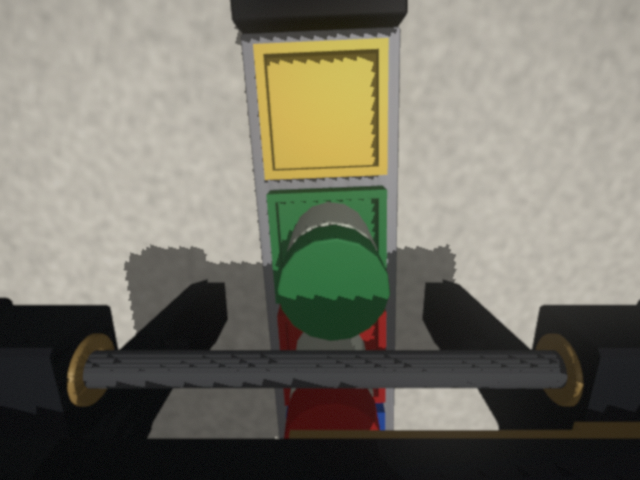

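The green cap is at (333,282), about 15 mm ahead of the grasp point, as the pose reading says. I'll correct and then close.

```bash
python3 -m creep '[10,1,-1,-0.02,-1,16,2,-2,-0.02,-1,16,2,-2,-0.02,-1,16,2,-2,-0.02,1,16,2,-2,-0.02,1,16,2,-2,-0.02,1,16,2,-2,-0.02,1,16,2,-2,-0.02,1,16,2,-2,-0.02,1,16,2,-2,-0.02,1,16,2,-2,-0.02,1,16,2,-2,-0.02,1]' 30;  python3 -c "
from pk import *
pick('green')"
```

```text
time: 12.68
position: [0.5237, 0.2439, 0.0604]
orientation: [[-0.322, 0.947, 0.0], [0.947, 0.322, 0.0], [-0.0, 0.0, -1.0]]
force: [0.7, 0.1, -0.7]
grip_width: 0.446
gripper_force: 30.0
pick green [array([-0.2,  0.3, -0.6]), np.float64(0.002)]
```

```bash
python3 -m creep '[0,0,0,0,1,0,0,0,0,1,0,0,0,0,1,0,0,-20,0,1,0,0,-50,0,1,0,0,-80,0,1,0,0,-110,0,1,0,0,-120,0,1,0,0,-120,0,1,0,0,-120,0,1]' 30; python3 -c "
from pk import *
place('green')"
```

```text
time: 13.52
position: [0.5233, 0.2435, 0.1799]
orientation: [[-0.322, 0.947, -0.0], [0.947, 0.322, -0.001], [-0.001, -0.0, -1.0]]
force: [-0.6, -0.2, -1.9]
grip_width: 0.449
gripper_force: 30.0
place green [array([-450.6, -134.3,  122.2]), np.float64(0.502)]
```

```bash
python3 -m creep '[-20,-6,0,0.05,1,-57,-17,0,0.1,1,-95,-28,0,0.15,1,-133,-40,0,0.2,1,-171,-51,0,0.25,1,-209,-62,0,0.3,1,-247,-74,0,0.35,1,-285,-85,0,0.4,1,-323,-96,0,0.45,1,-361,-108,0,0.5,1,-399,-119,0,0.5,1,-430,-128,0,0.5,1]'; python3 -c "
from pk import *
get_image('wrist');get_image('wrist');place('green')"
```

```text
time: 14.52
position: [0.5388, -0.2081, 0.1779]
orientation: [[0.174, 0.985, -0.005], [0.985, -0.174, -0.001], [-0.002, -0.005, -1.0]]
force: [0.9, 0.6, -1.1]
grip_width: 0.443
gripper_force: 30.0
place green [array([-12.3,   6.1, 119.4]), np.float64(-0.009)]
```

```bash
python3 -m creep '[-12,6,10,-0.01,1,-12,6,40,-0.01,1,-12,6,70,-0.01,1,-12,6,90,-0.01,1,-12,6,100,-0.01,1,-12,6,106,-0.01,1,-12,6,106,-0.01,1,-12,6,106,-0.01,1]'; python3 -c "
from pk import *
get_image('wrist');place('green')"
```

```text
time: 15.28
position: [0.5453, -0.2166, 0.0744]
orientation: [[0.16, 0.987, 0.001], [0.987, -0.16, 0.0], [0.0, 0.001, -1.0]]
force: [0.2, 0.1, -0.1]
grip_width: 0.445
gripper_force: 30.0
place green [array([-10.3,  -2.6,  16.8]), np.float64(0.014)]
```

```bash
python3 -m creep '[-10,-3,0,0.014,1,-10,-3,0,0.014,1,-10,-3,5,0.014,1,-10,-3,10,0.014,1,-10,-3,14,0.014,1,-10,-3,17,0.014,1,-10,-3,17,0.014,1,-10,-3,17,0.014,1]'; python3 -c "
from pk import *
get_image('wrist');place('green')"
```

```text
time: 16.0
position: [0.5401, -0.2263, 0.0571]
orientation: [[0.175, 0.985, -0.0], [0.985, -0.175, 0.0], [0.0, -0.0, -1.0]]
force: [-0.6, 0.0, -0.3]
grip_width: 0.442
gripper_force: 30.0
place green [array([ 0.1,  1.1, -0.7]), np.float64(-0.001)]
```

```bash
python3 -m creep '[0,0,1,0,1,0,0,1,0,1,0,0,1,0,-1,0,0,1,0,-1,0,0,1,0,-1,0,0,1,0,-1,0,0,1,0,-1,0,0,1,0,-1,0,0,1,0,-1,0,0,-10,0,-1,0,0,-45,0,-1,0,0,-85,0,-1]'; python3 -c "
from pk import *
get_image('wrist');get_image('wrist');pick('red')"
```

```text
time: 17.05
position: [0.5384, -0.2261, 0.1421]
orientation: [[0.174, 0.985, -0.005], [0.985, -0.174, 0.002], [0.001, -0.005, -1.0]]
force: [1.1, -0.7, 0.2]
grip_width: 1.003
gripper_force: 0.0
pick red [array([401.7, -73.4,  86.5]), np.float64(-0.503)]
```

```bash
python3 -m creep '[30,-5,-30,-0.05,-1,70,-13,-35,-0.1,-1,110,-20,-35,-0.15,-1,150,-27,-35,-0.2,-1,190,-35,-35,-0.25,-1,230,-42,-35,-0.3,-1,270,-49,-35,-0.35,-1,310,-57,-35,-0.4,-1,350,-64,-35,-0.45,-1,385,-70,-35,-0.5,-1,402,-73,-35,-0.5,-1,402,-73,-35,-0.5,-1]'; python3 -m creep '[0,0,0,0,-1,0,0,0,0,-1]'; python3 -c "
from pk import *
pick('red')"
```

```text
time: 18.15
position: [0.5378, 0.1888, 0.1783]
orientation: [[-0.326, 0.945, 0.001], [0.945, 0.326, 0.006], [0.005, 0.003, -1.0]]
force: [-1.0, -0.2, 0.2]
grip_width: 1.0
gripper_force: 0.0
time: 18.32
position: [0.5387, 0.1798, 0.1772]
orientation: [[-0.317, 0.949, -0.0], [0.949, 0.317, -0.002], [-0.002, -0.001, -1.0]]
force: [-0.5, -0.2, 0.2]
grip_width: 1.0
gripper_force: 0.0
pick red [array([ -0.2,   4.8, 116.2]), np.float64(-0.004)]
```

```bash
python3 -m creep '[0,5,20,0,-1,0,5,50,0,-1,0,5,80,0,-1,0,5,100,0,-1,0,5,110,0,-1,0,5,116,0,-1,0,5,116,0,-1,0,5,116,0,-1,0,5,116,0,-1]'; python3 -c "
from pk import *
cv2.imwrite('pics/w6.png',get_image('wrist')[:,:,::-1]);pick('red')"
```

```text
time: 19.07
position: [0.5443, 0.1836, 0.0627]
orientation: [[-0.318, 0.948, 0.002], [0.948, 0.318, 0.001], [0.0, 0.002, -1.0]]
force: [1.0, 0.8, 0.1]
grip_width: 1.001
gripper_force: 0.0
pick red [array([-2.3, -1.9,  1.7]), np.float64(-0.003)]
```

View pics/w6.png

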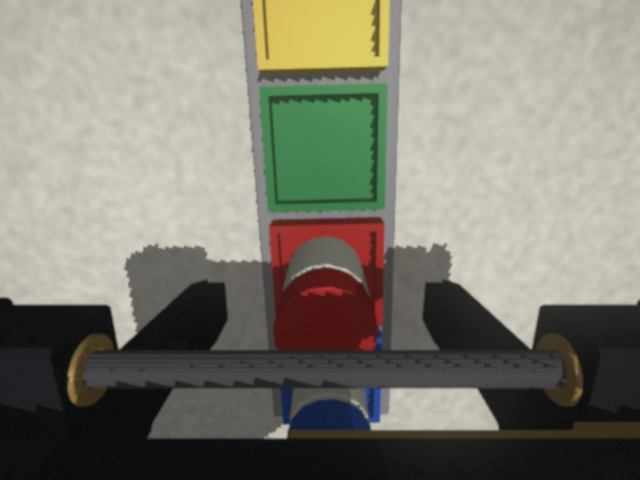

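The red cap at (325,312) is centred between the fingers. I'll close and lift.

```bash
python3 -m creep '[-2,-2,1,0,1,-2,-2,1,0,1,-2,-2,1,0,1,-2,-2,1,0,1,-2,-2,1,0,1,-2,-2,1,0,1,-2,-2,1,0,1,-2,-2,1,0,1,-2,-2,1,0,1,-2,-2,1,0,1,-2,-2,1,0,1]' 30; python3 -m creep '[0,0,0,0,1,0,0,-20,0,1,0,0,-50,0,1,0,0,-80,0,1,0,0,-110,0,1,0,0,-120,0,1,0,0,-120,0,1,0,0,-120,0,1]' 30; python3 -c "
from pk import *
place('red')"
```

```text
time: 20.03
position: [0.5423, 0.1811, 0.0604]
orientation: [[-0.318, 0.948, 0.0], [0.948, 0.318, 0.0], [0.0, 0.0, -1.0]]
force: [0.3, 0.4, 0.0]
grip_width: 0.443
gripper_force: 30.0
time: 20.7
position: [0.5418, 0.1805, 0.1799]
orientation: [[-0.318, 0.948, -0.0], [0.948, 0.318, -0.001], [-0.001, -0.001, -1.0]]
force: [-0.6, -0.4, -1.0]
grip_width: 0.443
gripper_force: 30.0
place red [array([-328.5,  -98.9,  122.2]), np.float64(0.498)]
```

```bash
python3 -m creep '[-20,-6,0,0.06,1,-55,-17,0,0.12,1,-90,-27,0,0.18,1,-125,-38,0,0.24,1,-160,-48,0,0.3,1,-195,-59,0,0.36,1,-230,-70,0,0.42,1,-265,-80,0,0.48,1,-300,-90,0,0.5,1,-320,-96,0,0.5,1,-328,-99,0,0.5,1,-328,-99,0,0.5,1]'; python3 -m creep '[0,0,0,0,1,0,0,0,0,1,0,0,0,0,1]'; python3 -c "
from pk import *
place('red')"
```

```text
time: 21.7
position: [0.5511, -0.1639, 0.1783]
orientation: [[0.179, 0.984, -0.004], [0.984, -0.179, -0.001], [-0.001, -0.004, -1.0]]
force: [-0.7, 0.2, -0.9]
grip_width: 0.445
gripper_force: 30.0
time: 21.95
position: [0.5529, -0.1586, 0.1803]
orientation: [[0.171, 0.985, -0.0], [0.985, -0.171, 0.002], [0.001, -0.0, -1.0]]
force: [1.6, -0.6, 0.1]
grip_width: 0.446
gripper_force: 30.0
place red [array([ -4.1,   0.4, 122.3]), np.float64(0.003)]
```

```bash
python3 -m creep '[-4,0,10,0,1,-4,0,40,0,1,-4,0,70,0,1,-4,0,90,0,1,-4,0,105,0,1,-4,0,113,0,1,-4,0,118,0,1,-4,0,121,0,1,-4,0,121,0,1,-4,0,121,0,1]'; python3 -c "
from pk import *
get_image('wrist');place('red')"
```

```text
time: 22.78
position: [0.5526, -0.1654, 0.0601]
orientation: [[0.175, 0.985, 0.001], [0.985, -0.175, -0.0], [-0.0, 0.001, -1.0]]
force: [-0.1, -0.3, -1.2]
grip_width: 0.444
gripper_force: 30.0
place red [array([ 2.9, -0.6,  2.2]), np.float64(-0.001)]
```

```bash
python3 -m creep '[2,0,1,0,1,2,0,2,0,1,2,0,3,0,1,2,0,3,0,-1,2,0,3,0,-1,2,0,3,0,-1,2,0,3,0,-1,2,0,3,0,-1,2,0,3,0,-1,2,0,3,0,-1,2,0,-10,0,-1,2,0,-45,0,-1]'; python3 -m creep '[0,0,-40,0,-1,0,0,-75,0,-1,0,0,-75,0,-1,0,0,-75,0,-1]';python3 -c "
from pk import *
pick('blue')"
```

```text
time: 23.83
position: [0.5494, -0.163, 0.1013]
orientation: [[0.175, 0.985, -0.008], [0.985, -0.175, 0.001], [-0.0, -0.008, -1.0]]
force: [0.6, -0.2, 0.5]
grip_width: 0.997
gripper_force: 0.0
time: 24.17
position: [0.5536, -0.1637, 0.1814]
orientation: [[0.176, 0.984, 0.005], [0.984, -0.176, -0.001], [-0.0, 0.005, -1.0]]
force: [-0.1, 0.0, 0.0]
grip_width: 1.004
gripper_force: 0.0
pick blue [array([282.1, -38.8, 120.2]), np.float64(-0.503)]
```

```bash
python3 -m creep '[30,-4,0,-0.06,-1,70,-10,0,-0.12,-1,110,-15,0,-0.2,-1,150,-21,0,-0.28,-1,190,-26,0,-0.36,-1,230,-32,0,-0.44,-1,265,-37,0,-0.5,-1,282,-39,0,-0.5,-1,282,-39,0,-0.5,-1,282,-39,0,-0.5,-1,282,-39,0,-0.5,-1,282,-39,0,-0.5,-1]'; python3 -c "
from pk import *
pick('blue')"
```

```text
time: 25.17
position: [0.5631, 0.1183, 0.1785]
orientation: [[-0.316, 0.949, -0.002], [0.949, 0.316, -0.003], [-0.002, -0.002, -1.0]]
force: [0.5, 0.1, -0.2]
grip_width: 1.002
gripper_force: 0.0
pick blue [array([  1.7,   3.2, 117.5]), np.float64(-0.005)]
```

```bash
python3 -m creep '[1,3,20,0,-1,1,3,50,0,-1,1,3,80,0,-1,1,3,100,0,-1,1,3,110,0,-1,1,3,117,0,-1,1,3,117,0,-1,1,3,117,0,-1,1,3,117,0,-1]'; python3 -c "
from pk import *
cv2.imwrite('pics/w7.png',get_image('wrist')[:,:,::-1]);pick('blue')"
```

```text
time: 25.92
position: [0.5668, 0.123, 0.0636]
orientation: [[-0.318, 0.948, 0.002], [0.948, 0.318, 0.001], [-0.0, 0.002, -1.0]]
force: [-0.3, -0.8, 0.1]
grip_width: 1.001
gripper_force: 0.0
pick blue [array([-1.9, -2. ,  2.7]), np.float64(-0.003)]
```

View pics/w7.png

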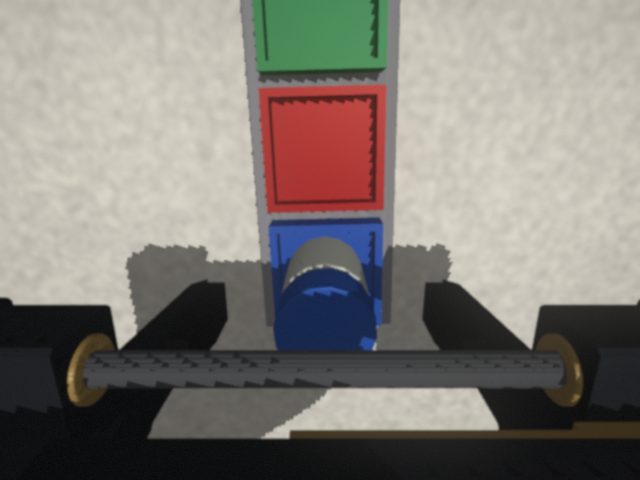

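The blue cap at (326,312) is centred. I'll close and lift.

```bash
python3 -m creep '[-1,-2,2,0,1,-1,-2,2,0,1,-1,-2,2,0,1,-1,-2,2,0,1,-1,-2,2,0,1,-1,-2,2,0,1,-1,-2,2,0,1,-1,-2,2,0,1,-1,-2,2,0,1,-1,-2,2,0,1,-1,-2,2,0,1]' 30; python3 -m creep '[0,0,0,0,1,0,0,-20,0,1,0,0,-50,0,1,0,0,-80,0,1,0,0,-110,0,1,0,0,-120,0,1,0,0,-120,0,1,0,0,-120,0,1]' 30; python3 -c "
from pk import *
place('blue')"
```

```text
time: 26.88
position: [0.5645, 0.1215, 0.0605]
orientation: [[-0.318, 0.948, 0.0], [0.948, 0.318, 0.0], [0.0, 0.001, -1.0]]
force: [1.6, 0.8, 0.4]
grip_width: 0.443
gripper_force: 30.0
time: 27.55
position: [0.5639, 0.1208, 0.1798]
orientation: [[-0.318, 0.948, -0.001], [0.948, 0.318, -0.001], [-0.001, -0.001, -1.0]]
force: [-1.3, -0.0, -1.0]
grip_width: 0.448
gripper_force: 30.0
place blue [array([-207.8,  -69.7,  122. ]), np.float64(0.498)]
```

```bash
python3 -m creep '[-15,-5,0,0.06,1,-45,-15,0,0.12,1,-75,-25,0,0.2,1,-105,-35,0,0.28,1,-135,-45,0,0.36,1,-165,-55,0,0.44,1,-190,-64,0,0.5,1,-204,-69,0,0.5,1,-208,-70,0,0.5,1,-208,-70,0,0.5,1,-208,-70,0,0.5,1,-208,-70,0,0.5,1]'; python3 -m creep '[0,0,0,0,1,0,0,0,0,1]'; python3 -c "
from pk import *
place('blue')"
```

```text
time: 28.55
position: [0.564, -0.0957, 0.1799]
orientation: [[0.172, 0.985, -0.001], [0.985, -0.172, 0.002], [0.002, -0.001, -1.0]]
force: [-0.0, 0.3, -0.8]
grip_width: 0.447
gripper_force: 30.0
time: 28.72
position: [0.5643, -0.0966, 0.1804]
orientation: [[0.173, 0.985, 0.0], [0.985, -0.173, 0.001], [0.001, -0.0, -1.0]]
force: [0.3, -0.1, -0.2]
grip_width: 0.442
gripper_force: 30.0
place blue [array([-2.000e+00, -1.000e-01,  1.224e+02]), np.float64(0.001)]
```

```bash
python3 -m creep '[-2,0,10,0,1,-2,0,40,0,1,-2,0,70,0,1,-2,0,90,0,1,-2,0,105,0,1,-2,0,113,0,1,-2,0,118,0,1,-2,0,121,0,1,-2,0,121,0,1,-2,0,121,0,1]'; python3 -c "
from pk import *
get_image('wrist');place('blue')"
```

```text
time: 29.55
position: [0.5644, -0.1001, 0.0601]
orientation: [[0.175, 0.985, 0.001], [0.985, -0.175, -0.0], [0.0, 0.001, -1.0]]
force: [0.5, -0.1, -1.5]
grip_width: 0.444
gripper_force: 30.0
place blue [array([ 1.5, -0.9,  2.2]), np.float64(-0.002)]
```

```bash
python3 -m creep '[1,0,1,0,1,1,0,2,0,1,1,0,3,0,1,1,0,3,0,-1,1,0,3,0,-1,1,0,3,0,-1,1,0,3,0,-1,1,0,3,0,-1,1,0,3,0,-1,1,0,3,0,-1,1,0,-10,0,-1,1,0,-45,0,-1]'; python3 -m creep '[-20,0,-40,0,-1,-55,0,-80,0,-1,-90,0,-120,0,-1,-110,0,-160,0,-1,-110,0,-190,0,-1,-110,0,-190,0,-1,-110,0,-190,0,-1,-110,0,-190,0,-1]';python3 - <<'E'
from pk import *
c=calibration('wrist');im=get_image('wrist');cv2.imwrite('pics/w8.png',im[:,:,::-1])
for l in P:
    d=silhouettes('jar_'+l,'wrist')
    if d:
        r=jarfit([(c,np.array(d[0]['box']))],.006,P[l]);print(l,d[0]['confidence'],np.round(1000*(r.x-P[l])@np.c_[[.985,-.174],u],1),np.round(r.fun,1))
E
```

```text
time: 30.6
position: [0.5611, -0.0989, 0.1014]
orientation: [[0.174, 0.985, -0.008], [0.985, -0.174, 0.0], [-0.001, -0.008, -1.0]]
force: [0.3, -0.4, -0.2]
grip_width: 0.998
gripper_force: 0.0
time: 31.27
position: [0.5447, -0.2077, 0.295]
orientation: [[0.176, 0.984, 0.001], [0.984, -0.176, -0.001], [-0.0, 0.001, -1.0]]
force: [-0.8, 0.3, -0.2]
grip_width: 0.999
gripper_force: 0.0
blue 0.76 [-1.4 -1.2] [-0.2 -0.2  0.2  0.3]
red 0.63 [-0.2 -1.4] [-0.8 -2.3  0.8  1.6]
green 0.79 [-0.3  0.1] [-0.8 -3.6  0.8  2.1]
yellow 0.95 [-0.3 -4.5] [ 1.9  0.2 -1.9 -0.2]
```

View pics/w8.png

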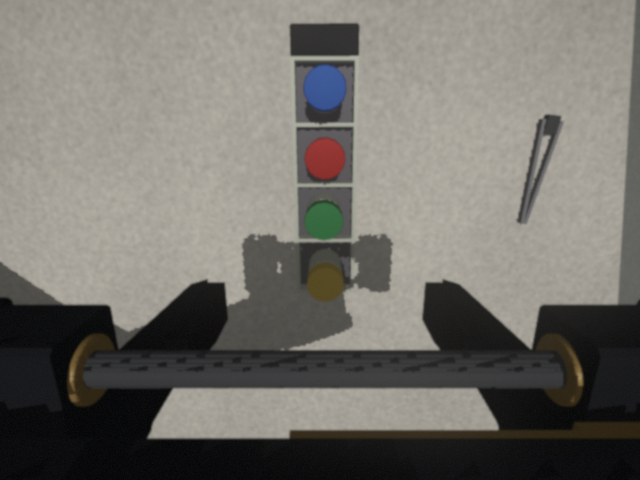

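From the block down, the picture shows blue (325,87), red (325,158), green (324,220) and yellow (325,281). All stand upright within 5 mm of their pocket centres, so I'm handing the job in.

```bash
python3 -c "
from cell import *
print(job_done())"
```

```text
the job is handed in; nothing more can be done
None
```

All four jars are standing released in the viewing rack in reverse order (blue, red, green, yellow from the black block), each within about 5 mm of its pocket centre by the last wrist picture; I handed the job in at about 31 s, and the hand-in gave no verdict.

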